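Roll the cross tube over and plug its two bores

ROBOT

A 6-joint arm with a two-finger parallel gripper is mounted at the origin on the work surface. World frame = base frame: x ahead of the robot, y to its left, z up, the work surface at z = 0. Lengths are in m, angles in rad, forces in N, time in s.
With the tool pointing down it reaches from about 0.25 to 0.775 m from the base axis. Payload 4 kg.
Tool frame: the origin (TCP) lies midway between the tips of the shut fingers; the grasp point (between the pads) lies 19 mm behind it (grip_point_offset is the distance from the TCP to the grasp point, in m); z points along the fingers, y is the line along which they close (so a half turn about z gives the same grasp; the last joint's range is limited). The gripper opens to 94 mm and grips with 3 to 60 N. Pads are 16 mm wide; open, the fingers measure 119 mm over their backs; the gripper's body (75 mm by 177 mm) begins 78 mm behind the grasp point.
Start: joints at [1.198, 0.087, 1.371, -0, 1.684, -0.103], TCP at [0.147, 0.53, 0.206] pointing down, gripper open.
Joint ranges: [-3.1, 3.1], [-0.76, 2.03], [0.27, 2.55], [-1.08, 4.22], [0.17, 2.65], [-2.57, 2.57]. Speed limits (rad/s): [2.79, 2.79, 3.14, 3.14, 3.14, 3.14].

INTERFACE

Orientations are given as [roll, pitch, yaw] about the fixed x, y, z axes, in that order (R = Rz(yaw) Ry(pitch) Rx(roll)).
In Python, from bench import * gives the robot as it stands.
- The arm moves only by the tool carry_out, never from a script. Its argument "commands" is a list of rows, each a list of 6 numbers: the shift along the tool's x, y, z in m, then the turn, a rotation vector about the tool's x, y, z in rad. In form: [[tx, ty, tz, rx, ry, rz], ...]. A call has exactly 5 rows; each row is the pose to reach, as a shift and turn from the pose commanded when the call began, along the tool's axes at that moment; what a row does not reach only later rows make up. A row lasts 1/10 s, in which the tool goes at most 50 mm and 8.59 degrees, less where a joint would pass 70% of its speed; a pose out of reach is approached as far as the arm can. A call with a gripper value outside its range is refused whole. "jaw" is the opening, from 0 (shut) to 1 (fully open), set as the call begins (left out, the last holds). The fingers move at their own pace and stop on an object; the grip force is fixed at half the most. Time passes only in rows, so rows that repeat a pose let the fingers close, or fill a call up. It gives the time, the measured TCP pose, the force, the opening and the grip force at its end, in the units of the state.
- get_obs(): the state, without advancing time (a new reading comes with each control period).
- snapshot(name): name is "side" or "top"; returns a dict with "img" (480x640x3 uint8, red, green, blue), "range_z" (480x640 float32, m along the optical axis (not along the pixel's ray), 0 where there is no reading), "fx", "fy", "cx", "cy" (pixels), "R" (3x3) and "t" (3): a world point X has camera coordinates R X + t. Camera axes: x right, y down, z forward; pixel columns grow to the right and rows downward; lengths in m; the calibration is good to about 2 mm. A picture is of the moment at which its call begins.
- close_job(): hands the job in; it is judged then, once.
The state is a dict: "time": time; "joint_positions": joint angles; "qvel": joint speeds; "joint_torque": joint torques, N m; "tool_pos": TCP position; "ee_rot": TCP orientation; "wrist_force": force on the tool from outside, world axes, zero at the start; "wrist_torque": the same for the moment, N m; "width": finger opening in m; "finger_force": force on a finger pad.
Only numpy, scipy, OpenCV 4.12 (cv2) and the standard library are available. Lean on these libraries where they do the work, as an engineer would, in place of code of your own. Each camera call takes 0.05 s, during which the arm holds its last target. There are 200 camera calls.

TASK

The round aluminium cross tube lies on the rubber mat with its two bores facing down. Roll it along the mat, without lifting it, in whichever direction there is room, until the bores face straight up, then drop the two end caps that stand on the bench into the bores they fit, large cap in the large bore and small cap in the small one, each fully down. Do not disturb the tin, the funnel or anything else lying about.

Things in the scene. Friction and masses are not known exactly. Their poses are not given: they have to be found in the camera images.
- mat: black rubber mat fixed flat on the bench, 520 x 270 mm, 4 mm thick; origin at the centre of its underside (bench height), x along its long side, z up
- tube: round aluminium cross tube, diameter 60, 216 long along its y, 0.8 kg; origin on its axis at mid-length, z points out through the bores (down at the start, up when done). Round over the middle 72 and the last 34 at each end; between, centred at y = +55 (large) and -55 (small), milled flats 38 long, 36 wide, 24 from the axis, each with one blind bore. It stays where it is left and rolls easily
- bore_large (a point): centre of the floor of the large bore (diameter 30 mm, 20 mm deep); its mouth is 20 mm further along the tube's z, and the tube's round crown 26 mm further. Axes as the tube's
- bore_small (a point): centre of the floor of the small bore (diameter 22 mm, 20 mm deep); otherwise as the large one
- cap_large: large end cap: black plastic cylinder, diameter 26 mm, 30 mm tall, standing on the bench beside the mat; origin at the centre of its underside, z up along it
- cap_small: small end cap: black plastic cylinder, diameter 18 mm, 30 mm tall, standing on the bench beside the mat; origin at the centre of its underside, z up along it
- funnel: bystander: black plastic funnel standing mouth down on the mat near one end (either), diameter 90 mm, 110 mm tall; origin at the centre of its underside
- tin: bystander: steel tin standing on the mat near the other end, diameter 72 mm, 95 mm tall; origin at the centre of its underside
- bowl: bystander: white ceramic bowl with other spare caps in it (leave those), diameter 110 mm, 42 mm tall; origin at the centre of its underside
- gauge: bystander: chrome stick tyre gauge lying along its x, from -60 to +73 mm, 18 mm wide, 20 mm tall; origin under its middle
- wiper_a: bystander: folded wiper arm lying along its x, from -134 to +123 mm, about 28 mm wide and 20 mm tall; origin under its middle
- wiper_b: bystander: a second folded wiper arm, the same shape
- socket: bystander: steel wrench socket standing on end, a ring of diameter 28 mm with a 16 mm hole, 32 mm tall; origin at the centre of its underside
There are look-alikes about, which are no part of the job. Leave any blue or orange look-alike of the cap_large alone.

How it is judged:
By the outcome, as a careful person would: the job done as asked, in the order asked, and still so for the second after the job is handed in, with the robot touching nothing.
It also fails if it takes over 72 s, if anything falls off the work surface, if the arm or the gripper's body presses on something with over 40 N, if the wrist force passes 120 N, or if a joint passes its speed limit or range.

## Working session

There is one attempt and no reset: what is moved stays moved. The work goes in short steps, Python scripts to look and compute and a tool call to move; the robot and the scene stay as the last step left them, time stands still between calls to the robot, and variables do not carry over. Pictures are saved under pics/ and viewed, at most 13 in all, crops included, and the job is handed in when it is done.

Besides the shell and the picture viewer there is one more tool, called after "Emit:" as name([rows], argument=value, ...), one row to a line, values as JSON. carry_out: Moves the arm, as the interface text tells. Its arguments: {"type":"object","properties":{"commands":{"type":"array","items":{"type":"array","items":{"type":"number"}}},"jaw":{"type":"number"}},"required":["commands"]}

```bash
mkdir -p pics; cat > h.py <<'E'
from bench import *
import numpy as np, cv2
from scipy.spatial.transform import Rotation as Ro
def save(n,f):
    s=snapshot(n); cv2.imwrite('pics/'+f+'.png',s['img'][:,:,::-1]); np.savez('pics/'+f+'.npz',**s); return s
def load(f): return dict(np.load('pics/'+f+'.npz'))
def world(s,u,v,z=None):
    d=np.array([(u-s['cx'])/s['fx'],(v-s['cy'])/s['fy'],1.])
    R,t=s['R'],s['t']; c=-R.T@t; r=R.T@d
    k=float(s['range_z'][int(v),int(u)]) if z is None else (z-c[2])/r[2]
    return c+k*r
def proj(s,X):
    p=s['R']@np.array(X)+s['t']; return p[0]/p[2]*s['fx']+s['cx'],p[1]/p[2]*s['fy']+s['cy']
E
python3 - <<'E'
from h import *
for n in('top','side'):
    s=save(n,n+'0'); print(n,s['fx'],s['cx'],s['cy'],-s['R'].T@s['t'],s['R'].round(3).tolist())
o=get_obs();print({k:np.round(v,3) for k,v in o.items()})
E
```

```text
top 448.0535916025848 312.858580448258 240.34461796894303 [ 0.48304699 -0.01991957  0.86565178] [[-0.028, -1.0, -0.001], [-0.989, 0.028, -0.148], [0.148, -0.003, -0.989]]
side 556.3697120952716 314.0567104370627 236.18527397335123 [ 0.29442222 -0.65778691  0.65915391] [[0.92, -0.393, 0.008], [-0.247, -0.594, -0.766], [0.306, 0.702, -0.643]]
{'time': np.float64(0.1), 'joint_positions': array([ 1.198,  0.088,  1.372, -0.   ,  1.684, -0.103]), 'qvel': array([ 0.   , -0.002, -0.004, -0.002, -0.   , -0.   ]), 'joint_torque': array([ 1.0000e-03, -3.4125e+01, -3.0330e+01,  7.2000e-02,  3.0000e-02,
       -0.0000e+00]), 'tool_pos': array([0.146, 0.53 , 0.204]), 'ee_rot': array([-3.14 , -0.   ,  2.872]), 'wrist_force': array([ 0.601, -0.461, -0.272]), 'wrist_torque': array([ 0.025, -0.007,  0.012]), 'finger_force': np.float64(0.0), 'width': np.float64(0.094)}
```

View pics/top0.png

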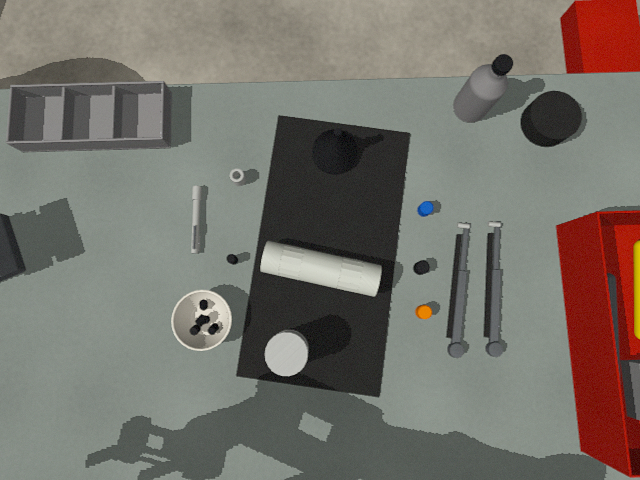

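View pics/side0.png

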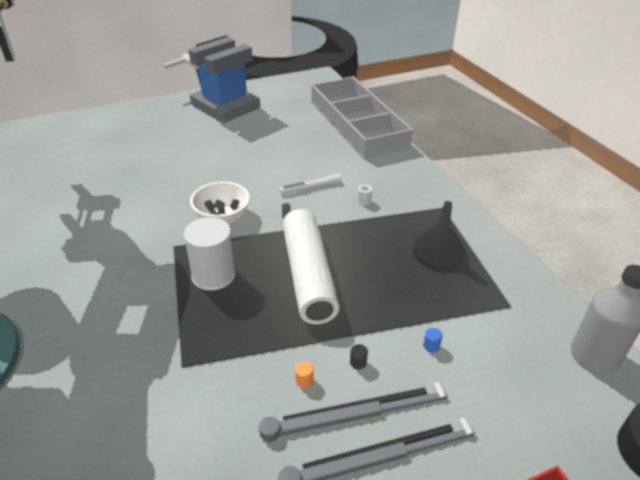

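```bash
python3 - <<'E'
from h import *
T=load('top0');S=load('side0')
a=cv2.resize(T['img'][220:320,220:450],None,fx=3.4,fy=3.4,interpolation=3)
cv2.imwrite('pics/c0.png',a[:,:,::-1])
def p(n,s,l):
    for u,v in l: print(n,(u,v),world(s,u,v).round(4))
p('mat corners',T,[(281,120),(406,136),(377,392),(241,373)])
p('matS',S,[(186,350)])
p('capsT',T,[(232,259),(236,256),(421,267),(423,264)])
p('capsS',S,[(286,207),(358,349),(359,360)])
p('tin/funnel',T,[(287,353),(345,130),(335,155)])
# tube via depth: points in region with z in 0.03..0.08
for n,s in(('T',T),('S',S)):
    v,u=np.mgrid[0:480,0:640]; k=s['range_z'];d=np.stack([(u-s['cx'])/s['fx'],(v-s['cy'])/s['fy'],np.ones_like(k)],-1)*k[...,None]
    W=(d-s['t'])@s['R']
    m=(W[...,2]>.045)&(W[...,2]<.075)&(W[...,0]>.38)&(W[...,0]<.50)&(W[...,1]>-.16)&(W[...,1]<.12)&(k>0)
    P=W[m]; c=P[:,:2].mean(0);_,_,V=np.linalg.svd(P[:,:2]-c,full_matrices=False);q=(P[:,:2]-c)@V[0];
    print(n,m.sum(),c,V[0],q.min(),q.max(),np.percentile(P[:,2],[50,90,98,100]))
    for nm,x0,x1,y0,y1,z0,z1 in(('tin',.2,.40,-.02,.15,.08,.12),('fun',.52,.75,-.1,.1,.01,.13),('capS',.38,.52,.1,.2,.015,.04),('capL',.38,.5,-.26,-.16,.015,.04)):
        m=(W[...,0]>x0)&(W[...,0]<x1)&(W[...,1]>y0)&(W[...,1]<y1)&(W[...,2]>z0)&(W[...,2]<z1);P=W[m]
        if len(P): print(n,nm,len(P),P.min(0).round(4),P.max(0).round(4),np.median(P,0).round(4))
E
```

```text
mat corners (281, 120) [ 8.619e-01  3.520e-02 -5.000e-04]
mat corners (406, 136) [ 0.8192 -0.2165  0.0026]
mat corners (377, 392) [ 0.324  -0.1336  0.0007]
mat corners (241, 373) [ 0.3651  0.1191 -0.0012]
matS (186, 350) [ 0.3301 -0.109   0.0031]
capsT (232, 259) [0.5771 0.1305 0.0272]
capsT (236, 256) [ 0.5862  0.1281 -0.0033]
capsT (421, 267) [ 0.5518 -0.2234  0.0286]
capsT (423, 264) [ 0.5575 -0.228   0.0268]
capsS (286, 207) [0.5784 0.1272 0.0298]
capsS (358, 349) [ 0.5533 -0.2239  0.0301]
capsS (359, 360) [ 0.5486 -0.2373  0.0235]
tin/funnel (287, 353) [0.4086 0.0263 0.0968]
tin/funnel (345, 130) [ 0.8361 -0.0941  0.0011]
tin/funnel (335, 155) [ 0.7669 -0.069   0.0503]
T 32 [0.43335471 0.01144402] [-0.52957538 -0.84826288] -0.029444251417683084 0.02400531056720027 [0.06032326 0.07410873 0.0745748  0.07498022]
T tin 550 [ 0.3725 -0.0052  0.0931] [0.4    0.0635 0.1008] [0.389  0.0286 0.0966]
T fun 3085 [ 0.52   -0.1     0.0101] [0.75   0.0765 0.0658] [ 0.5586 -0.0144  0.0576]
T capS 883 [0.4125 0.132  0.015 ] [0.5199 0.1999 0.04  ] [0.4623 0.1755 0.0255]
T capL 169 [ 0.4574 -0.2378  0.0155] [ 0.4814 -0.2117  0.0304] [ 0.4688 -0.2236  0.0273]
S 539 [ 4.08312883e-01 -3.05052690e-04] [-0.99941091 -0.03431968] -0.03566248901488677 0.027865387706772812 [0.06051601 0.07209151 0.07454819 0.07498075]
S tin 521 [ 0.3738 -0.0063  0.0801] [0.4    0.0627 0.1019] [0.3886 0.0181 0.0982]
S fun 2465 [ 0.52   -0.0999  0.0102] [0.75   0.0763 0.067 ] [ 0.5574 -0.0232  0.0598]
S capS 607 [0.4148 0.1302 0.0151] [0.5197 0.1999 0.0399] [0.4706 0.1797 0.027 ]
S capL 329 [ 0.458  -0.2388  0.0151] [ 0.4837 -0.2132  0.0324] [ 0.4693 -0.2297  0.0293]
```

View pics/c0.png

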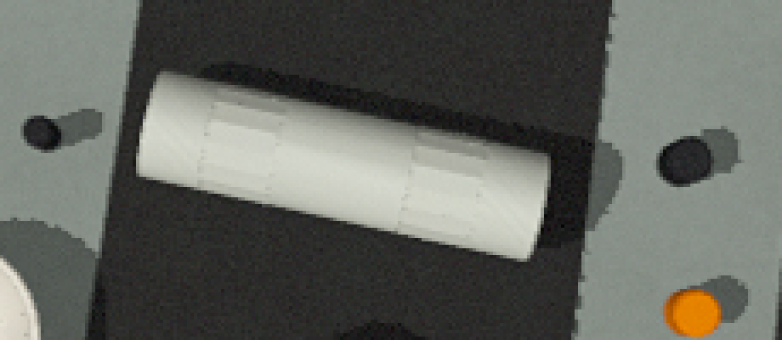

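```bash
cat >> h.py <<'E'
def cloud(s):
    v,u=np.mgrid[0:480,0:640]; k=s['range_z'];d=np.stack([(u-s['cx'])/s['fx'],(v-s['cy'])/s['fy'],np.ones_like(k)],-1)*k[...,None]
    W=(d-s['t'])@s['R']; W[k==0]=9; return W
def tube(s,lo=(.43,-.17,.04),hi=(.72,.12,.075)):
    W=cloud(s);m=np.all((W>lo)&(W<hi),-1)
    n,l,st,_=cv2.connectedComponentsWithStats(m.astype('uint8')); P=W[l==1+np.argmax(st[1:,4])]
    c=P[:,:2].mean(0);V=np.linalg.svd(P[:,:2]-c,full_matrices=False)[2][0];V=V*np.sign(V[1]);q=(P[:,:2]-c)@V
    c=c+V*(np.percentile(q,.5)+np.percentile(q,99.5))/2
    e=np.array([V[1],-V[0]])      # across, +x-ish
    w=(P[:,:2]-c)@e; A=np.c_[2*w,2*P[:,2],np.ones(len(w))]
    x=np.linalg.lstsq(A,w**2+P[:,2]**2,rcond=None)[0]
    return dict(n=len(P),axis=V.round(4),yaw=np.arctan2(V[1],V[0])-np.pi/2,len=np.ptp(q),c=(c+e*x[0]).round(4),z=x[1],r=np.sqrt(x[2]+x[0]**2+x[1]**2))
def box(s,x0,x1,y0,y1,z0,z1):
    W=cloud(s);P=W[np.all((W>(x0,y0,z0))&(W<(x1,y1,z1)),-1)]
    return len(P),(np.percentile(P,1,0)).round(4),(np.percentile(P,99,0)).round(4),((np.percentile(P,1,0)+np.percentile(P,99,0))/2).round(4)
E
python3 - <<'E'
from h import *
for n in('top0','side0'):
    s=load(n);print(n,tube(s))
    for nm,b in dict(tinTop=(.33,.48,-.05,.1,.085,.11),fun=(.68,.88,-.15,.05,.012,.05),funL=(.68,.88,-.15,.05,.008,.022),capS=(.55,.61,.11,.15,.023,.04),capL=(.52,.58,-.26,-.2,.023,.04)).items(): print(nm,*box(s,*b))
E
```

```text
top0 {'n': 3677, 'axis': array([0.2425, 0.9701]), 'yaw': np.float64(-0.2449884687749262), 'len': np.float64(0.2175012069238726), 'c': array([ 0.5547, -0.0344]), 'z': np.float64(0.03314250976215225), 'r': np.float64(0.028718508435731187)}
tinTop 1462 [ 0.3744 -0.004   0.0938] [0.4402 0.0617 0.0998] [0.4073 0.0288 0.0968]
fun 1168 [ 0.7453 -0.1114  0.0129] [ 0.8265 -0.0277  0.0492] [ 0.7859 -0.0695  0.0311]
funL 361 [ 0.744  -0.113   0.0092] [ 0.8299 -0.0259  0.0218] [ 0.787  -0.0694  0.0155]
capS 71 [0.57   0.1261 0.0238] [0.5867 0.1419 0.0302] [0.5783 0.134  0.027 ]
capL 148 [ 0.5406 -0.2371  0.0237] [ 0.5632 -0.2135  0.031 ] [ 0.5519 -0.2253  0.0274]
side0 {'n': 3441, 'axis': array([0.2363, 0.9717]), 'yaw': np.float64(-0.23853019969148237), 'len': np.float64(0.2198341079958145), 'c': array([ 0.5556, -0.0366]), 'z': np.float64(0.039182724792366674), 'r': np.float64(0.025153489975089455)}
tinTop 1295 [ 0.3754 -0.0063  0.0859] [0.4422 0.0621 0.1011] [0.4088 0.0279 0.0935]
fun 1292 [ 0.747  -0.1145  0.0126] [ 0.8245 -0.0419  0.0494] [ 0.7857 -0.0782  0.031 ]
funL 451 [ 0.7457 -0.1153  0.0083] [ 0.8262 -0.0356  0.0219] [ 0.786  -0.0754  0.0151]
capS 61 [0.5716 0.1229 0.0234] [0.5879 0.1404 0.0321] [0.5797 0.1316 0.0277]
capL 242 [ 0.5418 -0.2396  0.0235] [ 0.5657 -0.2152  0.0327] [ 0.5537 -0.2274  0.0281]
```

Candidates, by pixel in the top view:
- **Large cap:** black (421,267), blue (426,208), orange (425,312). I choose the black one, which the crop confirms.
- **Small cap:** black (233,259), spares in the bowl (~203,320), socket (237,176). I choose the black one at (233,259).

The tube gaps are about 92 mm to the tin and about 159 mm to the funnel. Half a turn needs 94 mm, so I'll roll it toward the funnel (+x).

Emit:
carry_out([
  [-0.03,-0.027,0,0,0,0],
  [-0.063,-0.056,0,0,0,0],
  [-0.096,-0.086,0,0,0,0],
  [-0.13,-0.116,0,0,0,0],
  [-0.164,-0.146,0,0,0,0],
], jaw=0.43)

```text
time: 0.6
tool_pos: [0.2661, 0.344, 0.205]
ee_rot: [-3.141, -0.0, 2.873]
wrist_force: [1.2, -0.3, 0.3]
width: 0.0575
finger_force: 0.0
```

Emit:
carry_out([
  [-0.033,-0.029,0,0,0,0],
  [-0.066,-0.058,0,0,0,0],
  [-0.099,-0.088,0,0,0,0],
  [-0.132,-0.117,0,0,0,0],
  [-0.164,-0.146,0,0,0,0],
])

```text
time: 1.1
tool_pos: [0.3853, 0.1595, 0.2052]
ee_rot: [3.141, -0.0, 2.872]
wrist_force: [-0.3, 0.9, 0.1]
width: 0.0408
finger_force: 0.0
```

Emit:
carry_out([
  [-0.04,-0.036,0,0,0,0],
  [-0.08,-0.072,0,0,0,-0.01],
  [-0.12,-0.107,0,0,0,-0.02],
  [-0.15,-0.134,0,0,0,-0.028],
  [-0.163,-0.146,0,0,0,-0.028],
])

```text
time: 1.6
tool_pos: [0.5042, -0.0266, 0.2043]
ee_rot: [-3.14, -0.001, 2.896]
wrist_force: [-0.3, 0.2, -0.0]
width: 0.0404
finger_force: 0.0
```

Emit:
carry_out([
  [0,0,0.04,0,0,0],
  [0,0,0.08,0,0,0],
  [0,0,0.12,0,0,0],
  [0,0,0.14,0,0,0],
  [0,0,0.14,0,0,0],
])

```text
time: 2.1
tool_pos: [0.4995, -0.0218, 0.0611]
ee_rot: [-3.141, -0.01, 2.9]
wrist_force: [0.1, -0.1, 0.6]
width: 0.0407
finger_force: 0.0
```

Emit:
carry_out([
  [0,0,0.02,0,0,0],
  [0,0,0.036,0,0,0],
  [0,0,0.036,0,0,0],
  [-0.004,0,0.036,0,0,0],
  [-0.008,0,0.036,0,0,0],
])

```text
time: 2.6
tool_pos: [0.5125, -0.0249, 0.0315]
ee_rot: [3.141, 0.003, 2.9]
wrist_force: [0.3, 0.4, 0.6]
width: 0.0406
finger_force: 0.0
```

Emit:
carry_out([
  [-0.004,0,0,0,0,0],
  [-0.008,0,0,0,0,0],
  [-0.013,0,0,0,0,0],
  [-0.018,0,0,0,0,0],
  [-0.023,0,0,0,0,0],
])

```text
time: 3.1
tool_pos: [0.5337, -0.0305, 0.0295]
ee_rot: [3.141, 0.0, 2.9]
wrist_force: [-0.5, -0.0, 0.8]
width: 0.0402
finger_force: 0.6
```

Emit:
carry_out([
  [-0.005,0,0,0,0,0],
  [-0.01,0,0,0,0,0],
  [-0.015,0,0,0,0,0],
  [-0.019,0,0,0,0,0],
  [-0.022,0,0,0,0,0],
])

```text
time: 3.6
tool_pos: [0.5551, -0.0357, 0.0295]
ee_rot: [3.141, 0.0, 2.9]
wrist_force: [-1.0, -0.5, 1.2]
width: 0.0404
finger_force: 0.5
```

```bash
python3 - <<'E'
from h import *
for n in('top','side'):
    s=save(n,n+'1');print(tube(s))
a=np.hstack([cv2.resize(load('side1')['img'][170:350,220:400],(440,440)),cv2.resize(load('top1')['img'][200:330,240:400],(360,292))[:, :] if 0 else cv2.copyMakeBorder(cv2.resize(load('top1')['img'][180:320,240:400],(360,315)),0,125,0,0,0)])
cv2.imwrite('pics/c1.png',a[:,:,::-1])
E
```

```text
{'n': 29, 'axis': array([-0.9774,  0.2113]), 'yaw': np.float64(1.3578632950910898), 'len': np.float64(0.03314553179630707), 'c': array([0.6077, 0.0599]), 'z': np.float64(0.0532024811883255), 'r': np.float64(0.006884649448851645)}
{'n': 2206, 'axis': array([0.1885, 0.9821]), 'yaw': np.float64(-0.18963601205148128), 'len': np.float64(0.16515984101063289), 'c': array([ 0.5789, -0.0827]), 'z': np.float64(0.046698145267666705), 'r': np.float64(0.022595129738836657)}
```

View pics/c1.png

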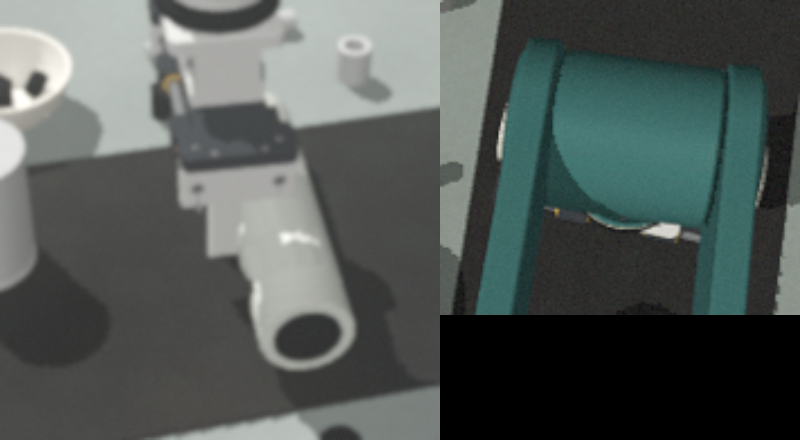

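The side view shows the near flat coming up on the tin side, at about (258,295) in the crop. So the tube is rolling rather than sliding, and I'll go on.

Emit:
carry_out([
  [-0.004,0,0,0,0,0],
  [-0.009,0,0,0,0,0],
  [-0.014,0,0,0,0,0],
  [-0.019,0,0,0,0,0],
  [-0.024,0,0,0,0,0],
])

```text
time: 4.2
tool_pos: [0.5784, -0.0415, 0.0295]
ee_rot: [3.141, 0.0, 2.9]
wrist_force: [-0.6, -0.5, 0.8]
width: 0.0406
finger_force: 0.5
```

Emit:
carry_out([
  [-0.005,0,0,0,0,0],
  [-0.01,0,0,0,0,0],
  [-0.015,0,0,0,0,0],
  [-0.02,0,0,0,0,0],
  [-0.024,0,0,0,0,0],
])

```text
time: 4.7
tool_pos: [0.6019, -0.0473, 0.0295]
ee_rot: [3.141, 0.001, 2.9]
wrist_force: [0.8, 0.2, -0.7]
width: 0.0403
finger_force: 0.0
```

Emit:
carry_out([
  [-0.003,0,0,0,0,0],
  [-0.005,0,0,0,0,0],
  [-0.005,0,0,0,0,0],
  [0.002,0,0,0,0,0],
  [0.012,0,0,0,0,0],
])

```text
time: 5.2
tool_pos: [0.589, -0.0441, 0.0294]
ee_rot: [3.141, -0.0, 2.9]
wrist_force: [-0.1, -0.1, -0.8]
width: 0.0403
finger_force: 0.0
```

Emit:
carry_out([
  [0,0,-0.04,0,0,0],
  [0,0,-0.08,0,0,0],
  [0,0.03,-0.11,0,0,0],
  [0.02,0.07,-0.12,0,0,0],
  [0.04,0.115,-0.12,0,0,0],
], jaw=0.4)

```text
time: 5.7
tool_pos: [0.5788, 0.0775, 0.1529]
ee_rot: [3.14, 0.006, 2.897]
wrist_force: [-0.1, 0.3, -1.4]
width: 0.0376
finger_force: 0.0
```

Emit:
carry_out([
  [0.03,0.03,0,0,0,0],
  [0.06,0.07,0,0,0,0],
  [0.08,0.11,0,0,0,0],
  [0.08,0.145,0,0,0,0],
  [0.08,0.145,0,0,0,0],
])

```text
time: 6.2
tool_pos: [0.5338, 0.2407, 0.1494]
ee_rot: [3.14, -0.0, 2.905]
wrist_force: [0.4, -0.8, 0.2]
width: 0.0376
finger_force: 0.0
```

```bash
python3 - <<'E'
from h import *
for n in('top','side'):
    s=save(n,n+'2');print(tube(s))
t=load('top2')['img'][170:290,230:410];d=load('side2')['img'][190:330,250:380]
a=np.hstack([cv2.resize(t,(480,320),interpolation=3),cv2.resize(d,(297,320),interpolation=3)])
cv2.imwrite('pics/c2.png',a[:,:,::-1])
print(get_obs()['tool_pos'])
E
```

```text
{'n': 3249, 'axis': array([0.2415, 0.9704]), 'yaw': np.float64(-0.24390431329522677), 'len': np.float64(0.21607457139632313), 'c': array([ 0.647 , -0.0576]), 'z': np.float64(0.03513734060668293), 'r': np.float64(0.02633299010234943)}
{'n': 3299, 'axis': array([0.2379, 0.9713]), 'yaw': np.float64(-0.24015418528228638), 'len': np.float64(0.2204404869290078), 'c': array([ 0.6472, -0.0591]), 'z': np.float64(0.04254317542726932), 'r': np.float64(0.021720983548412526)}
[0.53427533 0.23713133 0.14924088]
```

View pics/c2.png

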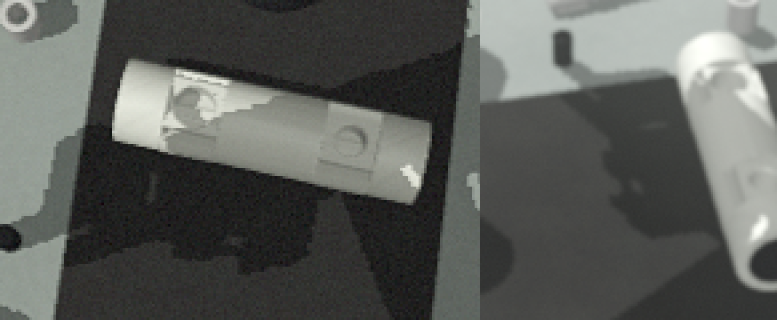

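```bash
python3 - <<'E'
from h import *
a=np.array([.24,.971]);a/=np.hypot(*a);e=np.array([a[1],-a[0]])
for n in('top2','side2'):
    W=cloud(load(n)); 
    for c in (np.array([.647,-.0583]),):
      D=W[...,:2]-c; A=D@a; E=D@e
      for y,r in((.055,.0165),(-.055,.0125)):
        for h in(.013,.016):
          m=(abs(A-y)<.0165)&(abs(E)<h)&(np.hypot(A-y,E)>r)&(W[...,2]>.045)&(W[...,2]<.075)
          x=np.linalg.lstsq(np.c_[E[m],A[m]-y,np.ones(m.sum())],W[...,2][m],rcond=None)[0]
          print(n,y,h,m.sum(),'slope deg across/along',np.degrees(x[:2]).round(1),'z',x[2].round(4))
        m=(abs(A-y)<.019)&(abs(E)<.017)&(W[...,2]<.049)&(W[...,2]>.03)
        print('  deep pts',m.sum(),'E,A',E[m].mean().round(4),A[m].mean().round(4), W[...,2][m].mean() if m.any() else 0)
s=load('top2')['img'][170:290,230:410]
b=np.hstack([cv2.resize(s[15:60,35:100],(390,270),interpolation=2),cv2.resize(s[30:75,100:165],(390,270),interpolation=2)]);b=cv2.convertScaleAbs(b,alpha=1.4,beta=-40)
cv2.imwrite('pics/c3.png',b[:,:,::-1])
T=load('top2')
for y in(.055,-.055):
    p=np.array([.647,-.0583])+a*y; print('rim proj',proj(T,[*p,.058]),'floor',proj(T,[*p,.038]))
E
```

```text
top2 0.055 0.013 26 slope deg across/along [-4.2 -0.4] z 0.0558
top2 0.055 0.016 56 slope deg across/along [-4.8 -0.7] z 0.0555
  deep pts 199 E,A 0.0034 0.0565 0.03737508776765832
top2 -0.055 0.013 106 slope deg across/along [-2.  0.] z 0.0557
top2 -0.055 0.016 166 slope deg across/along [-2.8 -0.2] z 0.0559
  deep pts 102 E,A 0.0034 -0.0554 0.038070317108735804
side2 0.055 0.013 27 slope deg across/along [-18.2  -2.4] z 0.0552
side2 0.055 0.016 60 slope deg across/along [-2.  -6.3] z 0.0547
  deep pts 80 E,A 0.0045 0.0686 0.04360184070333865
side2 -0.055 0.013 119 slope deg across/along [-12.2  -5. ] z 0.0567
side2 -0.055 0.016 198 slope deg across/along [-1.  -5.4] z 0.056
  deep pts 59 E,A 0.0015 -0.0462 0.04468617136424913
rim proj (np.float64(302.46500958761015), np.float64(210.23081590324912)) floor (np.float64(302.7203699146593), np.float64(212.5026520559656))
rim proj (np.float64(361.0596655815853), np.float64(222.68601228635407)) floor (np.float64(359.93812998761206), np.float64(224.6745733439308))
```

View pics/c3.png

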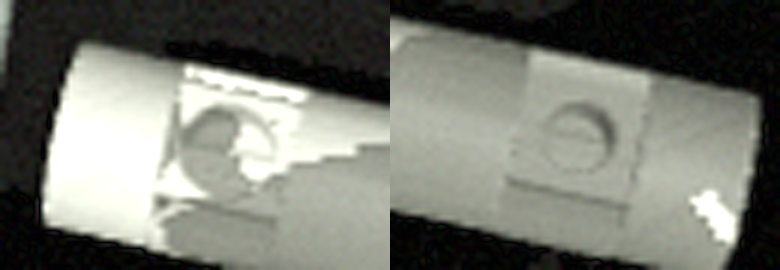

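Both bores are visible and face up: the large bore (30 mm) is at the +y end, top-view pixel (302.5,209.7), and the small one at (360.8,222.3). I'll check the roll angle with averaged depth.

```bash
cat > roll.py <<'E'
from h import *
def measure(n,N=8):
    ss=[snapshot(n) for _ in range(N)]; s=ss[0]; s['range_z']=np.mean([q['range_z'] for q in ss],0)
    t=tube(s); a=t['axis'];e=np.array([a[1],-a[0]]);W=cloud(s);D=W[...,:2]-t['c'];A=D@a;E=D@e
    print(n,t)
    m=(W[...,2]<.015)&(abs(A)<.12)&(abs(E)<.14)&(abs(E)>.06)
    print(' mat slope',np.degrees(np.linalg.lstsq(np.c_[E[m],A[m],np.ones(m.sum())],W[...,2][m],rcond=None)[0][:2]).round(2),np.median(W[...,2][m]))
    for y,r in((.055,.0165),(-.055,.0125)):
        m=(abs(A-y)<.016)&(abs(E)<.0155)&(np.hypot(A-y,E)>r)&(W[...,2]>.05)&(W[...,2]<.063)
        x=np.linalg.lstsq(np.c_[E[m],A[m]-y,np.ones(m.sum())],W[...,2][m],rcond=None)[0]
        print(' ',y,m.sum(),np.degrees(x[:2]).round(2),x[2].round(4))
        # edges: E-profile of height in the flat band
        k=(abs(A-y)<.017)&(abs(E)<.03)&(W[...,2]>.03)
        print('  prof',[(b,round(1e3*float(np.median(W[...,2][k&(abs(E*1e3-b)<1.2)])),1)) for b in range(-24,25,3) if (k&(abs(E*1e3-b)<1.2)).any()])
    return s
if __name__=='__main__': measure('top')
E
python3 roll.py
```

```text
top {'n': 3186, 'axis': array([0.2426, 0.9701]), 'yaw': np.float64(-0.2450155385814159), 'len': np.float64(0.21572688683381502), 'c': array([ 0.6471, -0.0575]), 'z': np.float64(0.03430637019097929), 'r': np.float64(0.02692067076926096)}
 mat slope [0.07 0.03] 0.0017647477865676705
  0.055 47 [-3.29  0.43] 0.0557
  prof [(-24, 49.1), (-21, 48.3), (-18, 47.0), (-15, 56.5), (-12, 56.8), (-9, 56.0), (-6, 37.1), (-3, 36.2), (0, 35.9), (3, 35.8), (6, 36.0), (9, 35.8), (12, 41.2), (15, 49.7), (18, 55.1), (21, 45.4), (24, 46.4)]
  -0.055 143 [-3.26 -0.06] 0.0557
  prof [(-24, 49.1), (-21, 48.5), (-18, 47.1), (-15, 56.6), (-12, 56.6), (-9, 56.4), (-6, 56.2), (-3, 46.2), (0, 36.1), (3, 36.2), (6, 36.1), (9, 51.1), (12, 54.4), (15, 55.2), (18, 55.0), (21, 46.3), (24, 46.4)]
```

```bash
python3 -c "
from bench import *;import numpy as np
o=get_obs();print(o['joint_positions'].round(3),o['tool_pos'].round(4),o['ee_rot'].round(4),o['time'])"
```

```text
[ 0.318  0.182  1.375  0.     1.584 -1.009] [0.5354 0.2361 0.1496] [3.1415e+00 1.0000e-04 2.8984e+00] 6.7
```

Emit:
carry_out([
  [-0.02,-0.03,0,0,0,0.14],
  [-0.045,-0.065,0,0,0,0.28],
  [-0.07,-0.1,0,0,0,0.42],
  [-0.095,-0.135,0,0,0,0.56],
  [-0.12,-0.17,0,0,0,0.7],
], jaw=1)

```text
time: 7.2
tool_pos: [0.6115, 0.0412, 0.1496]
ee_rot: [3.141, 0.0, 2.194]
wrist_force: [0.4, 0.4, 0.2]
width: 0.0741
finger_force: 0.0
```

Emit:
carry_out([
  [0,0,0,0,0,0.14],
  [0,0,0,0,0,0.28],
  [0,0,0,0,0,0.42],
  [0,0,0,0,0,0.56],
  [0,0,0,0,0,0.7],
])

```text
time: 7.7
tool_pos: [0.6111, 0.0426, 0.1495]
ee_rot: [-3.142, -0.0, 1.493]
wrist_force: [0.0, -0.1, -0.9]
width: 0.0943
finger_force: 0.0
```

Emit:
carry_out([
  [0,0,0,0,0,0.12],
  [0,0,0,0,0,0.171],
  [0,0,0,0,0,0.171],
  [0,0,0,0,0,0.171],
  [0,0,0,0,0,0.171],
])

```text
time: 8.2
tool_pos: [0.611, 0.043, 0.1495]
ee_rot: [-3.142, -0.0, 1.329]
wrist_force: [-1.1, -0.7, -0.5]
width: 0.0942
finger_force: 0.0
```

Emit:
carry_out([
  [-0.03,0.019,0,0,0,0],
  [-0.06,0.038,0,0,0,0],
  [-0.09,0.057,0,0,0,0],
  [-0.09,0.057,0.0,0,0,0],
  [-0.09,0.057,0.03,0,0,0],
])

```text
time: 8.7
tool_pos: [0.6481, -0.0592, 0.1245]
ee_rot: [3.131, -0.001, 1.327]
wrist_force: [0.9, -0.3, 1.3]
width: 0.0939
finger_force: 0.0
```

```bash
python3 - <<'E'
from h import *
o=get_obs();print(o['tool_pos'].round(4),o['ee_rot'].round(4),o['time'])
C=np.array([.6471,-.058]);a=np.array([.2395,.971]);e=np.array([.971,-.2395])
print('s,a',(o['tool_pos'][:2]-C)@e,(o['tool_pos'][:2]-C)@a)
print(tube(snapshot('side')))
E
```

```text
[ 0.6481 -0.0592  0.1245] [ 3.1312e+00 -1.4000e-03  1.3274e+00] 8.7
s,a 0.0012927613565999454 -0.0009055555996083447
{'n': 3258, 'axis': array([0.2436, 0.9699]), 'yaw': np.float64(-0.24606783554834744), 'len': np.float64(0.21937071127388835), 'c': array([ 0.6471, -0.0601]), 'z': np.float64(0.04243323414972233), 'r': np.float64(0.021806135244541454)}
```

Emit:
carry_out([
  [0,0,0.03,0,0,0],
  [0,0,0.06,0,0,0],
  [0,0,0.09,0,0,0],
  [0,0,0.103,0,0,0],
  [0,0,0.103,0,0,0],
], jaw=1)

```text
time: 9.25
tool_pos: [0.6427, -0.0568, 0.0138]
ee_rot: [-3.136, 0.0, 1.33]
wrist_force: [0.4, 0.3, 0.4]
width: 0.0936
finger_force: 0.0
```

Emit:
carry_out([
  [0,0,0,0,0,0],
  [0,0,0,0,0,0],
  [0,0,0,0,0,0],
  [0,0,0,0,0,0],
  [0,0,0,0,0,0],
], jaw=0.7)

```text
time: 9.75
tool_pos: [0.6452, -0.058, 0.0172]
ee_rot: [3.14, -0.0, 1.329]
wrist_force: [-0.0, 1.1, 0.1]
width: 0.0658
finger_force: 0.0
```

Emit:
carry_out([
  [0,0,0,0,0,0],
  [0,0,0,0,0,0],
  [0,0,0,0,0,0],
  [0,0,0,0,0,0],
  [0,0,0,0,0,0],
], jaw=0.645)

```text
time: 10.25
tool_pos: [0.6446, -0.0578, 0.0162]
ee_rot: [-3.141, -0.0, 1.329]
wrist_force: [0.0, 0.3, -0.1]
width: 0.0601
finger_force: 0.1
```

```bash
python3 - <<'E'
from h import *
o=get_obs();print(o['tool_pos'].round(4),o['ee_rot'].round(4),o['width'],o['finger_force'],o['wrist_force'])
print(tube(snapshot('side')))
E
```

```text
[ 0.6446 -0.0578  0.0162] [-3.1409 -0.      1.3288] 0.06005104955375913 0.07146127056330442 [ 0.00516664  0.26326536 -0.14697081]
{'n': 2830, 'axis': array([0.2791, 0.9603]), 'yaw': np.float64(-0.28287110796825754), 'len': np.float64(0.18320298491820397), 'c': array([ 0.6393, -0.0777]), 'z': np.float64(0.049345733203031365), 'r': np.float64(0.021596925272311135)}
```

Emit:
carry_out([
  [0,0,0,0,0,0],
  [0,0,0,0,0,0],
  [0,0,0,0,0,0],
  [0,0,-0.03,0,0,0],
  [0,0,-0.07,0,0,0],
], jaw=1)

```text
time: 10.8
tool_pos: [0.6426, -0.0575, 0.0837]
ee_rot: [-3.134, 0.0, 1.329]
wrist_force: [0.8, -0.7, 0.7]
width: 0.0932
finger_force: 0.0
```

Emit:
carry_out([
  [0,0,-0.03,0,0,0],
  [-0.03,0,-0.06,0,0,0],
  [-0.07,-0.02,-0.063,0,0,0],
  [-0.11,-0.035,-0.063,0,0,0],
  [-0.15,-0.048,-0.063,0,0,0],
], jaw=0.6)

```text
time: 11.3
tool_pos: [0.5615, -0.193, 0.1502]
ee_rot: [3.14, 0.0, 1.33]
wrist_force: [-0.4, -0.1, -0.3]
width: 0.0579
finger_force: 0.0
```

Emit:
carry_out([
  [-0.02,0,0,0,0,0],
  [-0.036,0,0,0,0,0],
  [-0.036,0,0,0,0,0],
  [-0.036,0,0,0,0,0],
  [-0.036,0,0,0,0,0],
])

```text
time: 11.8
tool_pos: [0.5542, -0.2258, 0.1493]
ee_rot: [-3.141, -0.001, 1.33]
wrist_force: [-0.2, 0.7, 0.1]
width: 0.0562
finger_force: 0.0
```

```bash
python3 - <<'E'
from roll import *
o=get_obs();print(o['tool_pos'].round(4),o['ee_rot'].round(4),o['width'],o['time'])
measure('top',6)
E
```

```text
[ 0.5542 -0.2258  0.1493] [-3.1414e+00 -7.0000e-04  1.3303e+00] 0.05616155505486461 11.8
top {'n': 3168, 'axis': array([0.2443, 0.9697]), 'yaw': np.float64(-0.24677458694619814), 'len': np.float64(0.21660445292148423), 'c': array([ 0.6437, -0.0569]), 'z': np.float64(0.03436037829381853), 'r': np.float64(0.02691734043231992)}
 mat slope [0.07 0.02] 0.0017841195186812104
  0.055 42 [4.34 0.28] 0.0557
  prof [(-24, 46.0), (-21, 45.0), (-18, 54.4), (-15, 54.4), (-12, 54.2), (-9, 44.8), (-6, 35.8), (-3, 35.9), (0, 35.5), (3, 36.3), (6, 36.6), (9, 37.2), (12, 55.7), (15, 56.6), (18, 48.3), (21, 48.9), (24, 49.8)]
  -0.055 147 [ 4.39 -0.08] 0.0557
  prof [(-24, 45.8), (-21, 45.2), (-18, 54.3), (-15, 54.6), (-12, 54.6), (-9, 54.8), (-6, 53.6), (-3, 36.0), (0, 36.7), (3, 37.1), (6, 49.4), (9, 55.1), (12, 56.7), (15, 57.0), (18, 48.1), (21, 49.0), (24, 49.8)]
```

The tube is now 4.4° short the other way, which is 2.3 mm. I'll repeat the squeeze 2.3 mm further along.

Emit:
carry_out([
  [0.03,0.01,0,0,0,0],
  [0.07,0.02,0,0,0,0],
  [0.11,0.03,0,0,0,0],
  [0.15,0.04,0,0,0,0],
  [0.186,0.0503,0,0,0,0],
], jaw=1)

```text
time: 12.6
tool_pos: [0.6477, -0.0563, 0.1496]
ee_rot: [3.141, -0.0, 1.33]
wrist_force: [0.4, 0.0, -0.6]
width: 0.0921
finger_force: 0.0
```

Emit:
carry_out([
  [0,0,0,0,0,0],
  [0,0,0.02,0,0,0],
  [0,0,0.05,0,0,0],
  [0,0,0.08,0,0,0],
  [0,0,0.11,0,0,0],
])

```text
time: 13.1
tool_pos: [0.6468, -0.0591, 0.0386]
ee_rot: [3.141, 0.0, 1.329]
wrist_force: [0.0, 0.6, 0.1]
width: 0.0939
finger_force: 0.0
```

Emit:
carry_out([
  [0,0,0.015,0,0,0],
  [0,0,0.023,0,0,0],
  [0,0,0.023,0,0,0],
  [0,0,0.023,0,0,0],
  [0,0,0.023,0,0,0],
], jaw=0.7)

```text
time: 13.6
tool_pos: [0.6484, -0.0587, 0.0186]
ee_rot: [3.138, -0.0, 1.329]
wrist_force: [-0.5, 0.3, 0.1]
width: 0.0659
finger_force: 0.0
```

Emit:
carry_out([
  [0,0,0,0,0,0],
  [0,0,0,0,0,0],
  [0,0,0,0,0,0],
  [0,0,0,0,0,0],
  [0,0,0,0,0,0],
], jaw=0.645)

```text
time: 14.1
tool_pos: [0.6472, -0.0585, 0.0166]
ee_rot: [3.141, -0.0, 1.329]
wrist_force: [1.0, -0.3, 1.1]
width: 0.0606
finger_force: 0.2
```

Emit:
carry_out([
  [0,0,0,0,0,0],
  [0,0,0,0,0,0],
  [0,0,0,0,0,0],
  [0,0,-0.03,0,0,0],
  [0,0,-0.07,0,0,0],
], jaw=1)

```text
time: 14.6
tool_pos: [0.6447, -0.058, 0.0836]
ee_rot: [-3.134, 0.0, 1.329]
wrist_force: [-0.1, 0.2, 0.2]
width: 0.0933
finger_force: 0.0
```

Emit:
carry_out([
  [0,0,-0.03,0,0,0],
  [-0.03,0,-0.06,0,0,0],
  [-0.07,-0.02,-0.063,0,0,0],
  [-0.11,-0.035,-0.063,0,0,0],
  [-0.15,-0.0503,-0.063,0,0,0],
], jaw=0.6)

```text
time: 15.1
tool_pos: [0.5615, -0.193, 0.1501]
ee_rot: [3.14, 0.0, 1.33]
wrist_force: [-0.1, -0.1, 0.3]
width: 0.0583
finger_force: 0.0
```

Emit:
carry_out([
  [-0.02,0,0,0,0,0],
  [-0.036,0,0,0,0,0],
  [-0.036,0,0,0,0,0],
  [-0.036,0,0,0,0,0],
  [-0.036,0,0,0,0,0],
])

```text
time: 15.6
tool_pos: [0.5542, -0.2258, 0.1493]
ee_rot: [-3.141, -0.001, 1.33]
wrist_force: [1.5, -0.6, -0.4]
width: 0.0564
finger_force: 0.0
```

```bash
python3 - <<'E'
from roll import *
o=get_obs();print(o['tool_pos'].round(4),o['ee_rot'].round(4),o['width'],o['time'])
s=measure('top',6); cv2.imwrite('pics/top4.png',s['img'][:,:,::-1]); np.savez('pics/top4.npz',**s)
print('caps',box(s,.55,.61,.11,.15,.023,.04),tube(snapshot('side')))
E
```

```text
[ 0.5542 -0.2258  0.1493] [-3.1414e+00 -7.0000e-04  1.3304e+00] 0.05638735428541102 15.6
top {'n': 3190, 'axis': array([0.2401, 0.9707]), 'yaw': np.float64(-0.24249360378592222), 'len': np.float64(0.21683879849652066), 'c': array([ 0.6468, -0.0575]), 'z': np.float64(0.03427230564010176), 'r': np.float64(0.026947803916158454)}
 mat slope [0.08 0.02] 0.0017858091634715386
  0.055 45 [-1.48 -0.7 ] 0.0557
  prof [(-24, 48.7), (-21, 48.2), (-18, 47.0), (-15, 56.4), (-12, 56.0), (-9, 55.6), (-6, 36.6), (-3, 36.6), (0, 36.2), (3, 35.6), (6, 36.6), (9, 35.5), (12, 38.9), (15, 50.3), (18, 55.1), (21, 46.5), (24, 46.9)]
  -0.055 143 [-1.77  0.34] 0.0558
  prof [(-24, 49.0), (-21, 48.5), (-18, 47.6), (-15, 56.1), (-12, 56.2), (-9, 56.1), (-6, 56.0), (-3, 37.9), (0, 36.4), (3, 36.6), (6, 45.2), (9, 50.5), (12, 54.8), (15, 55.4), (18, 55.1), (21, 45.9), (24, 47.1)]
caps (72, array([0.5699, 0.1251, 0.0244]), array([0.5868, 0.142 , 0.029 ]), array([0.5784, 0.1336, 0.0267])) {'n': 2017, 'axis': array([0.269 , 0.9631]), 'yaw': np.float64(-0.2723597970060254), 'len': np.float64(0.13772568617481773), 'c': array([ 0.635 , -0.1042]), 'z': np.float64(0.04311005356902325), 'r': np.float64(0.020900802862358476)}
```

Emit:
carry_out([
  [0,0,0.03,0,0,0],
  [0,0,0.07,0,0,0],
  [0,0,0.11,0,0,0],
  [0,0,0.13,0,0,0],
  [0,0,0.138,0,0,0],
])

```text
time: 16.45
tool_pos: [0.5516, -0.2258, 0.008]
ee_rot: [-3.136, -0.002, 1.329]
wrist_force: [0.2, -0.4, -0.2]
width: 0.0564
finger_force: 0.0
```

Emit:
carry_out([
  [0,0,0,0,0,0],
  [0,0,0,0,0,0],
  [0,0,0,0,0,0],
  [0,0,0,0,0,0],
  [0,0,0,0,0,0],
], jaw=0.15)

```text
time: 16.95
tool_pos: [0.5547, -0.2274, 0.0132]
ee_rot: [3.139, 0.001, 1.329]
wrist_force: [-0.8, -0.4, 3.0]
width: 0.0252
finger_force: 30.0
```

Emit:
carry_out([
  [0,0,0,0,0,0],
  [0,0,0,0,0,0],
  [0,0,-0.02,0,0,0],
  [0,0,-0.05,0,0,0],
  [0,0,-0.08,0,0,0],
])

```text
time: 17.45
tool_pos: [0.5528, -0.2265, 0.0911]
ee_rot: [-3.139, -0.001, 1.329]
wrist_force: [0.8, -0.5, -0.0]
width: 0.0248
finger_force: 30.0
```

Emit:
carry_out([
  [0,0,-0.03,0,0,0],
  [0,0,-0.058,0,0,0],
  [0,0,-0.058,0,0,0],
  [0,0,-0.058,0,0,0],
  [0,0,-0.058,0,0,0],
])

```text
time: 17.95
tool_pos: [0.5526, -0.2264, 0.147]
ee_rot: [-3.138, -0.001, 1.329]
wrist_force: [-0.0, 1.3, 0.2]
width: 0.0251
finger_force: 30.0
```

```bash
python3 - <<'E'
from h import *
o=get_obs();print(o['tool_pos'].round(4),o['ee_rot'].round(4),o['width'],o['finger_force'],o['time'])
s=save('side','side5');u,v=[int(x) for x in proj(s,o['tool_pos'])]
a=cv2.resize(s['img'][v-60:v+60,u-70:u+70],(700,600));cv2.imwrite('pics/c5.png',a[:,:,::-1])
a=np.array([.2395,.971]);e=np.array([.971,-.2395]);d=np.array([.6472,-.0585])+.055*a+.0003*e-o['tool_pos'][:2];print('da,ds',d@a,d@e)
E
```

```text
[ 0.5526 -0.2264  0.147 ] [-3.1377e+00 -1.1000e-03  1.3288e+00] 0.02514362185286875 29.99956080049742 17.95
da,ds 0.24069933564698073 0.05195422056089106
```

View pics/c5.png

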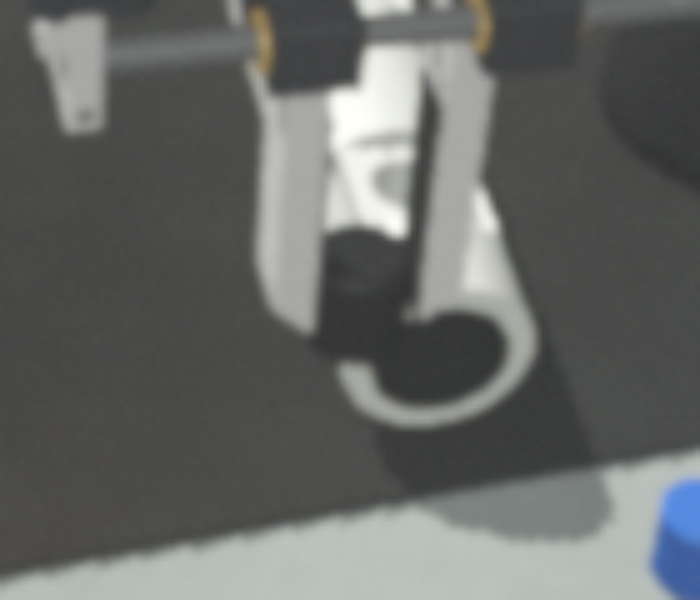

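The crop shows the black cap held upright between the pads at about (365,290), sticking out roughly 11 mm below the tips.

Emit:
carry_out([
  [0.025,0.005,0,0,0,0],
  [0.06,0.013,0,0,0,0],
  [0.1,0.022,0,0,0,0],
  [0.14,0.03,0,0,0,0],
  [0.18,0.039,0,0,0,0],
])

```text
time: 18.5
tool_pos: [0.6341, -0.06, 0.1472]
ee_rot: [-3.138, 0.0, 1.328]
wrist_force: [0.8, -0.4, -1.0]
width: 0.025
finger_force: 30.0
```

Emit:
carry_out([
  [0.035,0.008,0,0,0,0],
  [0.053,0.012,0,0,0,0],
  [0.061,0.013,0,0,0,0],
  [0.061,0.013,0,0,0,0],
  [0.061,0.013,0.01,0,0,0],
])

```text
time: 19.0
tool_pos: [0.6625, -0.007, 0.1407]
ee_rot: [3.139, 0.0, 1.327]
wrist_force: [-0.2, -0.8, -0.4]
width: 0.0247
finger_force: 30.0
```

Emit:
carry_out([
  [0,0,0.02,0,0,0],
  [0,0,0.04,0,0,0],
  [0,0,0.06,0,0,0],
  [0,0,0.06,0,0,0],
  [0,0,0.06,0,0,0],
])

```text
time: 19.5
tool_pos: [0.6612, -0.0068, 0.079]
ee_rot: [-3.14, 0.0, 1.327]
wrist_force: [0.4, 0.6, -0.4]
width: 0.0248
finger_force: 30.0
```

Emit:
carry_out([
  [0,0,0,0,0,0],
  [0,0,0,0,0,0],
  [0,0,0,0,0,0],
  [0,0,0,0,0,0],
  [0,0,0,0,0,0],
])

```text
time: 20.0
tool_pos: [0.6621, -0.0053, 0.0798]
ee_rot: [3.141, -0.0, 1.329]
wrist_force: [-0.4, -0.2, 0.5]
width: 0.0251
finger_force: 30.0
```

```bash
python3 - <<'E'
from h import *
p=[];
for _ in range(4): s=snapshot('side'); p.append(get_obs()['tool_pos'])
o=get_obs();P=np.mean(p,0);print(P.round(4),o['ee_rot'].round(4),o['width'],o['time'])
a=np.array([.2395,.971]);e=np.array([.971,-.2395]);d=np.array([.6472,-.0585])+.055*a+.0003*e-P[:2];print('da,ds',d@a,d@e)
u,v=[int(x) for x in proj(s,P)]
a=cv2.resize(s['img'][v-50:v+50,u-60:u+60],(720,600),interpolation=2);cv2.imwrite('pics/c6.png',a[:,:,::-1])
E
```

```text
[ 0.6619 -0.0053  0.0795] [-3.1415e+00 -1.0000e-04  1.3289e+00] 0.0246809002989104 20.2
da,ds -0.00014614690794259778 -0.0012591791175059809
```

View pics/c6.png

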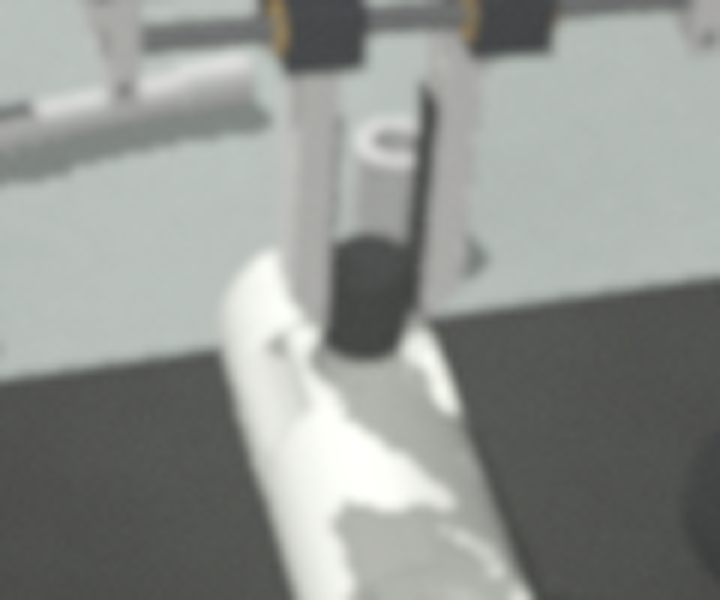

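The cap hangs over the large bore at about (368,300). I'll trim by −1.3 mm and lower it slowly.

Emit:
carry_out([
  [0,-0.0013,0,0,0,0],
  [0,-0.0013,0.003,0,0,0],
  [0,-0.0013,0.006,0,0,0],
  [0,-0.0013,0.009,0,0,0],
  [0,-0.0013,0.012,0,0,0],
])

```text
time: 20.7
tool_pos: [0.6605, -0.0051, 0.067]
ee_rot: [-3.141, -0.0, 1.329]
wrist_force: [0.9, 1.0, -0.7]
width: 0.0251
finger_force: 30.0
```

Emit:
carry_out([
  [0,0,0.003,0,0,0],
  [0,0,0.006,0,0,0],
  [0,0,0.007,0,0,0],
  [0,0,0.007,0,0,0],
  [0,0,0.007,0,0,0],
])

```text
time: 21.2
tool_pos: [0.6607, -0.0051, 0.0606]
ee_rot: [3.141, -0.0, 1.329]
wrist_force: [0.4, 0.1, 1.4]
width: 0.0251
finger_force: 30.0
```

Emit:
carry_out([
  [0,0,0,0,0,0],
  [0,0,0,0,0,0],
  [0,0,0,0,0,0],
  [0,0,-0.01,0,0,0],
  [0,0,-0.03,0,0,0],
], jaw=0.45)

```text
time: 21.7
tool_pos: [0.6593, -0.005, 0.0891]
ee_rot: [-3.137, 0.001, 1.329]
wrist_force: [-1.1, 0.0, 0.6]
width: 0.0425
finger_force: 0.0
```

Emit:
carry_out([
  [0,0,-0.03,0,0,0],
  [0.01,-0.01,-0.05,0,0,0],
  [0.04,-0.04,-0.059,0,0,0],
  [0.07,-0.07,-0.059,0,0,0],
  [0.1,-0.1,-0.059,0,0,0],
])

```text
time: 22.2
tool_pos: [0.5873, 0.1169, 0.1513]
ee_rot: [3.139, -0.001, 1.328]
wrist_force: [0.4, -0.1, -0.2]
width: 0.0428
finger_force: 0.0
```

Emit:
carry_out([
  [0.0144,-0.0121,0,0,0,0],
  [0.0144,-0.0121,0,0,0,0],
  [0.0144,-0.0121,0,0,0,0],
  [0.0144,-0.0121,0,0,0,0],
  [0.0144,-0.0121,0,0,0,0],
])

```text
time: 22.7
tool_pos: [0.58, 0.1313, 0.1492]
ee_rot: [-3.141, 0.0, 1.327]
wrist_force: [-0.3, -0.0, 0.3]
width: 0.0423
finger_force: 0.0
```

```bash
python3 - <<'E'
from roll import *
s=measure('top',4); o=get_obs();print(o['tool_pos'].round(4),o['time'])
t=tube(s);W=cloud(s);D=W[...,:2]-np.array([.6472,-.0585]);a=np.array([.2395,.971]);e=np.array([.971,-.2395]);A=D@a;E=D@e
dk=(s['img'].max(-1)<60)&(abs(A-.055)<.017)&(abs(E)<.018)&(W[...,2]>.03)
print('dark',dk.sum(),np.median(W[...,2][dk]),np.percentile(W[...,2][dk],[10,90]),A[dk].mean(),E[dk].mean())
S=save('side','side7')
a=np.hstack([cv2.resize(s['img'][180:260,270:390],(480,320),interpolation=2),cv2.resize(S['img'][175:275,270:370],(320,320),interpolation=2)]);cv2.imwrite('pics/c7.png',a[:,:,::-1])
E
```

```text
top {'n': 3379, 'axis': array([0.2412, 0.9705]), 'yaw': np.float64(-0.24356389569847625), 'len': np.float64(0.21690264324407726), 'c': array([ 0.6467, -0.0576]), 'z': np.float64(0.035964443345726085), 'r': np.float64(0.02591787139643637)}
 mat slope [0.06 0.01] 0.001766116015450661
  0.055 48 [-1.86  0.49] 0.0558
  prof [(-24, 48.6), (-21, 47.8), (-18, 47.4), (-15, 56.3), (-12, 56.0), (-9, 59.2), (-6, 65.2), (-3, 65.2), (0, 65.2), (3, 65.1), (6, 64.8), (9, 63.7), (12, 56.2), (15, 54.8), (18, 54.9), (21, 46.4), (24, 47.1)]
  -0.055 139 [-1.97 -0.35] 0.0557
  prof [(-24, 48.6), (-21, 47.7), (-18, 47.9), (-15, 56.0), (-12, 56.1), (-9, 55.6), (-6, 55.6), (-3, 55.1), (0, 36.4), (3, 36.5), (6, 50.9), (9, 53.2), (12, 54.7), (15, 55.0), (18, 55.2), (21, 46.2), (24, 47.1)]
[0.5795 0.132  0.1492] 22.9
dark 164 0.06534812383679811 [0.06016514 0.06689937] 0.05406056309760342 -0.0007607577510605796
```

View pics/c7.png

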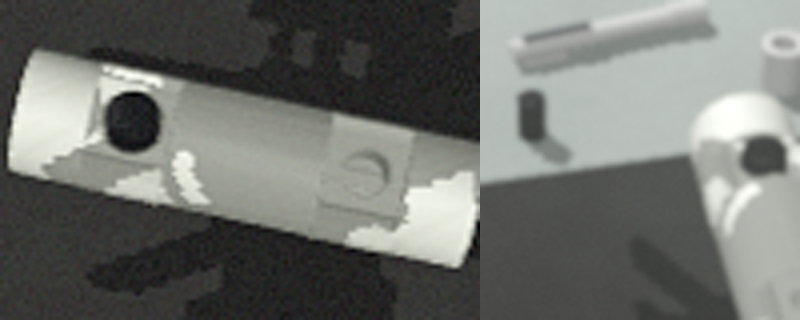

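The large cap is seated: its top is about 9.5 mm above the flat, at crop pixel (133,121). The roll has not changed. Next is the small cap.

Emit:
carry_out([
  [0,0,0.03,0,0,0],
  [0,0,0.07,0,0,0],
  [0,0,0.11,0,0,0],
  [0,0,0.13,0,0,0],
  [0,0,0.138,0,0,0],
])

```text
time: 23.45
tool_pos: [0.577, 0.1324, 0.0081]
ee_rot: [-3.136, 0.002, 1.329]
wrist_force: [0.2, 0.8, -0.2]
width: 0.0423
finger_force: 0.0
```

Emit:
carry_out([
  [0,0,0,0,0,0],
  [0,0,0,0,0,0],
  [0,0,0,0,0,0],
  [0,0,0,0,0,0],
  [0,0,0,0,0,0],
], jaw=0.05)

```text
time: 23.95
tool_pos: [0.5807, 0.133, 0.0136]
ee_rot: [3.138, -0.001, 1.329]
wrist_force: [-0.2, -0.1, 4.3]
width: 0.0173
finger_force: 30.0
```

Emit:
carry_out([
  [0,0,0,0,0,0],
  [0,0,0,0,0,0],
  [0,0,-0.02,0,0,0],
  [0,0,-0.05,0,0,0],
  [0,0,-0.08,0,0,0],
])

```text
time: 24.45
tool_pos: [0.5783, 0.1327, 0.0915]
ee_rot: [-3.139, 0.001, 1.329]
wrist_force: [0.9, 0.5, -0.6]
width: 0.0172
finger_force: 30.0
```

Emit:
carry_out([
  [0,0,-0.03,0,0,0],
  [0,0,-0.058,0,0,0],
  [0,0,-0.058,0,0,0],
  [0,0,-0.058,0,0,0],
  [0,0,-0.058,0,0,0],
])

```text
time: 24.95
tool_pos: [0.578, 0.1327, 0.1471]
ee_rot: [-3.138, 0.001, 1.329]
wrist_force: [-0.3, -0.0, 0.9]
width: 0.0176
finger_force: 30.0
```

```bash
python3 - <<'E'
from h import *
s=save('side','side8');o=get_obs();print(o['tool_pos'].round(4),o['ee_rot'].round(4),o['width'],o['finger_force'],o['time'])
a=np.array([.2395,.971]);e=np.array([.971,-.2395]);d=np.array([.6472,-.0585])-.055*a+.0003*e-o['tool_pos'][:2];print('da,ds',d@a,d@e)
E
```

```text
[0.5779 0.1326 0.1469] [-3.1375e+00  1.5000e-03  1.3288e+00] 0.016934560616462726 29.99871872831136 25.0
da,ds -0.2239959001253891 0.11334466170577168
```

Emit:
carry_out([
  [-0.02,0.01,0,0,0,0],
  [-0.054,0.027,0,0,0,0],
  [-0.09,0.045,0,0,0,0],
  [-0.126,0.063,0,0,0,0],
  [-0.162,0.081,0,0,0,0],
])

```text
time: 25.5
tool_pos: [0.6182, -0.0451, 0.1472]
ee_rot: [-3.138, 0.0, 1.329]
wrist_force: [0.8, 0.1, -0.2]
width: 0.017
finger_force: 30.0
```

Emit:
carry_out([
  [-0.034,0.017,0,0,0,0],
  [-0.054,0.027,0,0,0,0],
  [-0.062,0.031,0,0,0,0],
  [-0.062,0.031,0,0,0,0],
  [-0.062,0.031,0.01,0,0,0],
])

```text
time: 26.0
tool_pos: [0.6349, -0.1106, 0.1401]
ee_rot: [3.14, -0.001, 1.33]
wrist_force: [-1.0, -0.1, 0.7]
width: 0.0174
finger_force: 30.0
```

Emit:
carry_out([
  [0,0,0.02,0,0,0],
  [0,0,0.04,0,0,0],
  [0,0,0.06,0,0,0],
  [0,0,0.06,0,0,0],
  [0,0,0.06,0,0,0],
])

```text
time: 26.5
tool_pos: [0.6338, -0.11, 0.0789]
ee_rot: [-3.14, -0.0, 1.331]
wrist_force: [-0.1, 0.4, -0.2]
width: 0.017
finger_force: 30.0
```

Emit:
carry_out([
  [0,0,0,0,0,0],
  [0,0,0,0,0,0],
  [0,0,0,0,0,0],
  [0,0,0,0,0,0],
  [0,0,0,0,0,0],
])

```text
time: 27.0
tool_pos: [0.6344, -0.1116, 0.0798]
ee_rot: [3.141, -0.0, 1.329]
wrist_force: [0.6, 0.2, -1.0]
width: 0.0169
finger_force: 30.0
```

```bash
python3 - <<'E'
from h import *
p=[];
for _ in range(4): s=snapshot('side'); p.append(get_obs()['tool_pos'])
o=get_obs();P=np.mean(p,0);print(P.round(4),o['ee_rot'].round(4),o['width'],o['time'])
a=np.array([.2395,.971]);e=np.array([.971,-.2395]);d=np.array([.6472,-.0585])-.055*a+.0003*e-P[:2];print('da,ds',d@a,d@e)
u,v=[int(x) for x in proj(s,P)]
a=cv2.resize(s['img'][v-50:v+50,u-60:u+60],(720,600),interpolation=2);cv2.imwrite('pics/c8.png',a[:,:,::-1])
E
```

```text
[ 0.6343 -0.1116  0.0795] [ 3.1416e+00 -1.0000e-04  1.3286e+00] 0.016697650913282604 27.2
da,ds -0.0003521165332980077 0.00010824148148431747
```

View pics/c8.png

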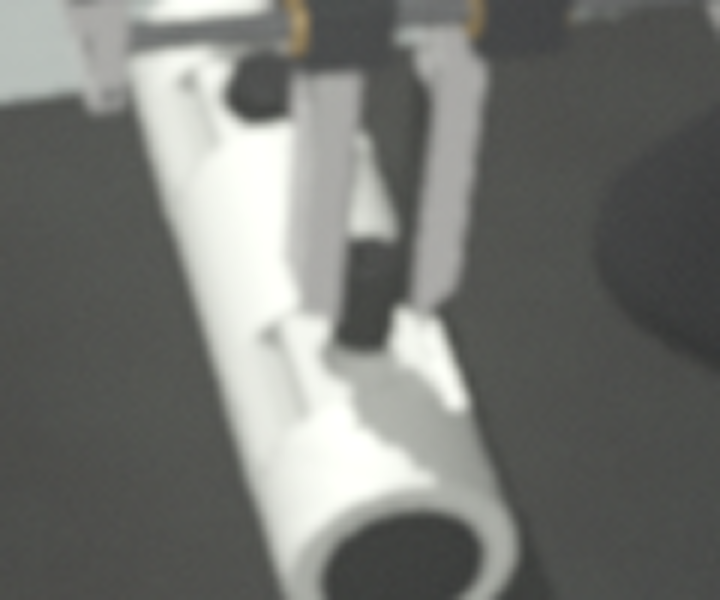

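The small cap hangs over the small bore at about (365,300), so I'll lower it and release.

Emit:
carry_out([
  [0,0,0.003,0,0,0],
  [0,0,0.006,0,0,0],
  [0,0,0.009,0,0,0],
  [0,0,0.012,0,0,0],
  [0,0,0.014,0,0,0],
])

```text
time: 27.7
tool_pos: [0.634, -0.1114, 0.0648]
ee_rot: [-3.141, -0.0, 1.329]
wrist_force: [-0.8, -0.9, -0.3]
width: 0.0167
finger_force: 30.0
```

Emit:
carry_out([
  [0,0,0.002,0,0,0],
  [0,0,0.004,0,0,0],
  [0,0,0.005,0,0,0],
  [0,0,0.005,0,0,0],
  [0,0,0.005,0,0,0],
])

```text
time: 28.2
tool_pos: [0.6343, -0.1115, 0.0605]
ee_rot: [3.141, -0.0, 1.329]
wrist_force: [-0.0, 0.4, 0.1]
width: 0.017
finger_force: 30.0
```

Emit:
carry_out([
  [0,0,0,0,0,0],
  [0,0,0,0,0,0],
  [0,0,0,0,0,0],
  [0,0,-0.01,0,0,0],
  [0,0,-0.03,0,0,0],
], jaw=0.4)

```text
time: 28.7
tool_pos: [0.633, -0.1112, 0.0891]
ee_rot: [-3.137, -0.0, 1.329]
wrist_force: [-0.1, -0.3, 0.0]
width: 0.0377
finger_force: 0.0
```

Emit:
carry_out([
  [0,0,-0.03,0,0,0],
  [-0.01,-0.01,-0.06,0,0,0],
  [-0.04,-0.04,-0.08,0,0,0],
  [-0.07,-0.07,-0.08,0,0,0],
  [-0.1,-0.1,-0.08,0,0,0],
])

```text
time: 29.2
tool_pos: [0.5128, -0.1855, 0.1728]
ee_rot: [3.138, 0.001, 1.33]
wrist_force: [-0.2, -1.3, 0.8]
width: 0.0377
finger_force: 0.0
```

Emit:
carry_out([
  [-0.02,-0.02,0,0,0,0],
  [-0.03,-0.03,0,0,0,0],
  [-0.03,-0.03,0,0,0,0],
  [-0.03,-0.03,0,0,0,0],
  [-0.03,-0.03,0,0,0,0],
])

```text
time: 29.7
tool_pos: [0.478, -0.2059, 0.1704]
ee_rot: [3.141, -0.001, 1.33]
wrist_force: [0.2, 0.1, -0.2]
width: 0.038
finger_force: 0.0
```

```bash
python3 - <<'E'
from roll import *
s=measure('top',4); S=save('side','side9')
for nm,b in dict(tinTop=(.33,.48,-.05,.1,.085,.11),fun=(.68,.88,-.15,.05,.012,.05)).items(): print(nm,*box(s,*b))
a=np.hstack([cv2.resize(s['img'][100:360,170:500],(500,394),interpolation=2),cv2.resize(S['img'][180:340,250:370],(295,394),interpolation=2)]);cv2.imwrite('pics/c9.png',a[:,:,::-1])
E
```

```text
top {'n': 3445, 'axis': array([0.2417, 0.9704]), 'yaw': np.float64(-0.24407194783157116), 'len': np.float64(0.217056916446166), 'c': array([ 0.6468, -0.0575]), 'z': np.float64(0.036271003471699564), 'r': np.float64(0.02580923803010549)}
 mat slope [0.08 0.02] 0.0017863480093601336
  0.055 46 [-2.92 -0.46] 0.0558
  prof [(-24, 49.0), (-21, 48.1), (-18, 48.1), (-15, 56.3), (-12, 56.8), (-9, 58.2), (-6, 64.9), (-3, 65.2), (0, 65.0), (3, 65.3), (6, 65.4), (9, 64.5), (12, 56.0), (15, 55.1), (18, 54.8), (21, 46.6), (24, 46.8)]
  -0.055 140 [-2.01 -0.02] 0.0558
  prof [(-24, 48.9), (-21, 47.5), (-18, 48.1), (-15, 56.6), (-12, 56.5), (-9, 55.9), (-6, 55.9), (-3, 56.3), (0, 64.9), (3, 59.7), (6, 56.4), (9, 55.3), (12, 55.5), (15, 55.6), (18, 55.3), (21, 46.9), (24, 47.4)]
tinTop 1444 [ 0.3744 -0.004   0.0951] [0.4402 0.0617 0.0982] [0.4073 0.0289 0.0967]
fun 1250 [ 0.682  -0.1113  0.0134] [0.826  0.0264 0.0496] [ 0.754  -0.0425  0.0315]
```

View pics/c9.png

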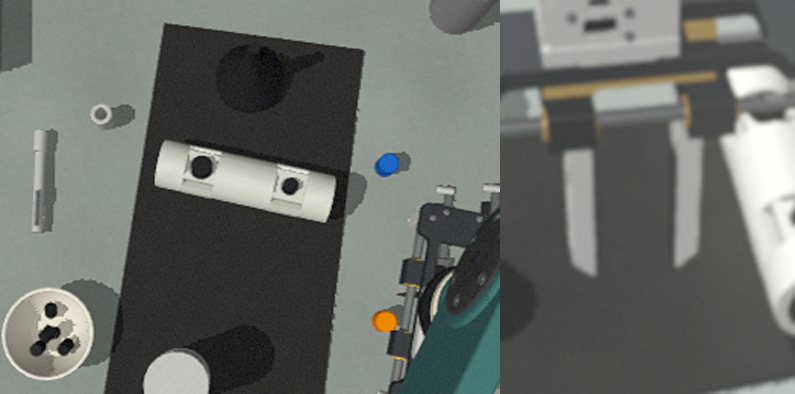

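Both caps are seated, with their tops level at about 65 mm, and the bystanders have not moved. I'll hand the job in.

```bash
python3 -c "
from bench import *
print(close_job())"
```

```text
the job is handed in; nothing more can be done
None
```

I rolled the tube half a turn toward the funnel until its bores faced up (within about 2° by depth image), dropped each cap fully into its matching bore, saw no sign that anything else had moved, and handed the job in at about 30 s; no verdict came back.

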